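# Find the sterile tin with the loose ball and hand it across

## Task

One of the three sealed sterile tins on the tray holds a loose steel grinding ball that the analyst needs; the other two are packed tight, and they can only be told apart by shaking. Working along the row from the robot's left (+y) to its right, lift each tin in turn, shake it to and fro lid upwards (never on its side), and set it back in its place, keeping the last in hand if it is the one. Leave the other things on the bench alone, and finish holding the tin that rattles in the gripper, level and still, out past the far edge of the tray and at least 15 cm above the bench for the analyst to take.

Things in the scene. Friction and masses are not known exactly. Their poses are not given: they have to be found in the camera images.
- tin_left: Sealed stainless tin, the one at the robot's left (+y): 110 (its x) x 58 (y) x 46 high (z) mm, straight sides, slip-on lid taped shut along x. Origin: centre of its underside; z up through the lid. The three identical tins stand in a row on the tray, parallel to its x, 112 mm apart (give or take 20) along its y. 0.36 to 0.46 kg each; weight does not tell them apart. Contents: see the other two.
- tin_middle: Middle tin, same size and axes as tin_left. In one of the three tins, a different one each time, a loose 35 mm, 0.175 kg steel ball rolls freely: 68 mm along x, 16 mm along y. Rock the tin about its y and the ball runs to the low end, where it stays when the tin is levelled again, so the moment at the gripper about the tin's y differs by about 0.1 N m between the ends.
- tin_right: Tin at the robot's right (-y), same size and axes as tin_left. The two tins without the ball each hold a tight pack of the same 0.175 kg that fills them and shifts less than 1.5 mm: no knock, and no change of moment after rocking.
- tray: fixed flat stainless tray, 180 (its x) x 350 (its y) mm, floor 4 mm thick, rim 14 mm high. Origin: centre of its underside, on the bench; +x points away from the robot to the far edge (90 mm from the origin). The tins stand on its floor, 4 mm above the bench.
- dishes: loose stack of three agar plates, 90 mm across, 46 mm high, left of the tray. Origin: centre of underside. Leave alone.
- bottle: loose glass medium bottle, 68 mm across, 138 mm high with its cap, right of the tray on the robot's side. Origin: centre of underside. Leave alone. (Farther right, beyond the tray's end, a colony counter with a gooseneck magnifier, up to 300 mm high, is fixed to the bench at y below -0.33.)
- pen: loose marker pen, 131 mm long (its x), 17 mm high, flat on the bench beyond the tray. Origin: under its middle. Leave alone.

How it is judged:
On the way, in this order (a step that is already met when the one before it is completed fails the run):
1. the left tin is lifted clear of the tray (height (world z) of tin_left above 0.045 m and linear speed of tin_left below 0.08 m/s and angular speed of tin_left below 0.35 rad/s).
2. there it is swung or rocked briskly (height (world z) of tin_left above 0.045 m and (linear speed of tin_left above 0.12 m/s or angular speed of tin_left above 0.5 rad/s)).
3. and the swing is checked or reversed, still in the air: the left tin has been shaken (all of step 1).
4. the middle tin is lifted clear of the tray (height (world z) of tin_middle above 0.045 m and linear speed of tin_middle below 0.08 m/s and angular speed of tin_middle below 0.35 rad/s).
5. there it is swung or rocked briskly (height (world z) of tin_middle above 0.045 m and (linear speed of tin_middle above 0.12 m/s or angular speed of tin_middle above 0.5 rad/s)).
6. and the swing is checked or reversed, still in the air: the middle tin has been shaken (all of step 4).
7. the right tin is lifted clear of the tray (height (world z) of tin_right above 0.045 m and linear speed of tin_right below 0.08 m/s and angular speed of tin_right below 0.35 rad/s).
8. there it is swung or rocked briskly (height (world z) of tin_right above 0.045 m and (linear speed of tin_right above 0.12 m/s or angular speed of tin_right above 0.5 rad/s)).
9. and the swing is checked or reversed, still in the air: the right tin has been shaken (all of step 7).
At the end, for the whole second after the job is handed in: The tin with the ball is in the fingers, underside 140 mm or more above the bench, centre 10 mm or more past the tray's far edge, within 0.2 rad of level, under 30 mm/s; the other two stand lid up, still and let go, within 40 mm of their starts (((distance between ball_c0 and tin_left below 0.07 m and height (world z) of tin_left above 0.14 m and x of tin_left in the frame of tray above 0.1 m and angle between tin_left's own z axis and vertical below 0.2 rad and linear speed of each of tin_left, tin_middle, tin_right below 0.03 m/s and contact force between the fingers and tin_left above 2 N and distance of each of tin_middle, tin_right from where it was at the start of the episode below 0.04 m and angle between each of tin_middle, tin_right's own z axis and vertical below 0.1 rad and contact force between each of the arm, the fingers and tin_middle below 0.2 N and contact force between each of the arm, the fingers and tin_right below 0.2 N) or (distance between ball_c0 and tin_middle below 0.07 m and height (world z) of tin_middle above 0.14 m and x of tin_middle in the frame of tray above 0.1 m and angle between tin_middle's own z axis and vertical below 0.2 rad and linear speed of each of tin_middle, tin_left, tin_right below 0.03 m/s and contact force between the fingers and tin_middle above 2 N and distance of each of tin_left, tin_right from where it was at the start of the episode below 0.04 m and angle between each of tin_left, tin_right's own z axis and vertical below 0.1 rad and contact force between each of the arm, the fingers and tin_left below 0.2 N and contact force between each of the arm, the fingers and tin_right below 0.2 N) or (distance between ball_c0 and tin_right below 0.07 m and height (world z) of tin_right above 0.14 m and x of tin_right in the frame of tray above 0.1 m and angle between tin_right's own z axis and vertical below 0.2 rad and linear speed of each of tin_right, tin_left, tin_middle below 0.03 m/s and contact force between the fingers and tin_right above 2 N and distance of each of tin_left, tin_middle from where it was at the start of the episode below 0.04 m and angle between each of tin_left, tin_middle's own z axis and vertical below 0.1 rad and contact force between each of the arm, the fingers and tin_left below 0.2 N and contact force between each of the arm, the fingers and tin_middle below 0.2 N))); the arm keeps its last pose, push and grip.
It fails at once if a tin is turned on its side or its head (more than 1.3 rad) (angle between any of tin_left, tin_middle, tin_right's own z axis and vertical above 1.3 rad).
It fails at once if a tin is dropped or thrown: more than 30 mm up and out of the fingers ((height (world z) of tin_left above 0.034 m and contact force between the fingers and tin_left below 0.05 N) or (height (world z) of tin_middle above 0.034 m and contact force between the fingers and tin_middle below 0.05 N) or (height (world z) of tin_right above 0.034 m and contact force between the fingers and tin_right below 0.05 N)).
It fails at once if the stack of agar plates is pushed more than 30 mm or tipped (distance of dishes from where it was at the start of the episode above 0.03 m or angle between dishes's own z axis and vertical above 0.3 rad).
It fails at once if the medium bottle is pushed more than 30 mm or tipped (distance of bottle from where it was at the start of the episode above 0.03 m or angle between bottle's own z axis and vertical above 0.3 rad).
It fails at once if the marker pen is pushed more than 30 mm or tipped (distance of pen from where it was at the start of the episode above 0.03 m or angle between pen's own z axis and vertical above 0.3 rad).
It also fails if it takes over 72 s, if anything falls off the work surface, if the arm or the gripper's body presses on something with over 40 N, if the wrist force passes 120 N, or if a joint passes its speed limit or range.

## Robot

A 7-joint arm with a two-finger parallel gripper is mounted at the origin on the work surface. World frame = base frame: x ahead of the robot, y to its left, z up, the work surface at z = 0. Lengths are in m, angles in rad, forces in N, time in s.
With the tool pointing down it reaches from about 0.425 to 0.825 m from the base axis. Payload 3.6 kg.
Tool frame: the origin (TCP) lies at the very end of the fingers, on their centre line; the grasp point (between the pads) lies 19 mm behind it (manip.pinch_z is the z of the grasp point in the tool frame, in m); z points along the fingers, y is the line along which they close (so a half turn about z gives the same grasp; the last joint's range is limited). The gripper opens to 85 mm and grips with 20 to 120 N. Pads are 22 mm wide; open, the fingers measure 114 mm over their backs; the gripper's body (76 mm by 85 mm) begins 54 mm behind the grasp point. The pads swing forward as they close: fully open they stand 13 mm farther back than shut.
Start: joints at [1.256, 0.615, -0.013, 1.423, 0.008, 1.103, -0.04], TCP at [0.185, -0.623, 0.231] pointing down, gripper open.
Joint ranges: [-3.12, 3.12], [-0.3, 2.06], [-1.34, 1.32], [0.26, 2.42], [-1.36, 4.5], [0.01, 1.98], [-2.84, 2.84]. Speed limits (rad/s): [2.79, 2.79, 3.14, 3.14, 3.14, 3.14, 3.14].

## Interface

Orientations are given as a unit quaternion [w, x, y, z].
In Python, from workcell import manip gives the robot as it stands.
- The arm moves only by the tool apply_moves, never from a script. Its argument "targets" is a list of rows, each a list of 7 numbers: the turn, a rotation vector about the tool's x, y, z in shares of 2 rad (1.0 is 2 rad), then the shift along the tool's x, y, z in fractions of the full range, 1 being 80 cm, then the finger opening in mm, from 0 to 85.4. A call has 1 to 20 rows; each row is the pose to reach, as a shift and turn from the pose commanded when the call began, along the tool's axes at that moment; what a row does not reach only later rows make up. A row lasts 1/12 s, in which the tool goes at most 41.7 mm and 7.16 degrees, less where a joint would pass 70% of its speed; a pose out of reach is approached as far as the arm can. No shift or turn number may pass 1 either way. A call with a gripper value outside its range is refused whole. The fingers move at their own pace and stop on an object; "grip_force" is the grip in N (left out, the last holds). Time passes only in rows, so rows that repeat a pose let the fingers close. It gives the time, the measured TCP pose, the force, the opening and the grip force at its end, in the units of the state.
- manip.read_state(): the state, without advancing time (a new reading comes with each control period).
- manip.capture(name): name is "scene" or "top" or "wrist"; returns the picture (384x512x3 uint8, blue, green, red); there is no depth.
- manip.calibration(name): a dict with "fx", "fy", "cx", "cy" (pixels), "D" ([k1, k2, p1, p2, k3] as OpenCV has them; the pictures are not rectified), "T" (4x4, takes a point from camera to world coordinates). Camera axes: x right, y up, looking along -z (the intrinsics and any distortion apply to the point x, -y, -z); pixel columns grow to the right and rows downward; lengths in m; the calibration is good to about 2 mm. A picture is of the moment at which its call begins: read the wrist's pose just before it. calibration takes no time and is no camera call; for the wrist camera it gives the pose at the moment of the call.
- manip.sign_off(): hands the job in; it is judged then, once.
The state is a dict: "time": time; "joints": joint angles; "dq": joint speeds; "tau": joint torques, N m; "eef_pos": TCP position; "eef_rot": TCP orientation; "wrist_force": force on the tool from outside, world axes, zero at the start; "wrist_torque": the same for the moment, N m; "finger_gap": opening from 0.0 (shut) to 1.0 (fully open); "grasp_force": force on a finger pad.
Only numpy, scipy, OpenCV 4.12 (cv2) and the standard library are available. Lean on these libraries where they do the work, as an engineer would, in place of code of your own. Each camera call takes 0.05 s, during which the arm holds its last target. There are 200 camera calls.

## Working session

There is one attempt and no reset: what is moved stays moved. The work goes in short steps, Python scripts to look and compute and a tool call to move; the robot and the scene stay as the last step left them, time stands still between calls to the robot, and variables do not carry over. Pictures are saved under pics/ and viewed, at most 10 in all, crops included, and the job is handed in when it is done.

Besides the shell and the picture viewer there is one more tool, called after "Emit:" by a JSON object that holds its "op" and its "data". apply_moves: Moves the arm, as the interface text tells. Its arguments: {"type":"object","properties":{"targets":{"type":"array","items":{"type":"array","items":{"type":"number"}}},"grip_force":{"type":"number"}},"required":["targets"]}

```bash
mkdir -p pics; ls; python3 - <<'E'
from workcell import manip
import cv2,numpy as np
s=manip.read_state()
for k in s: print(k,np.round(s[k],3))
print(manip.pinch_z)
for n in("top","scene"):
    cv2.imwrite(f"pics/{n}0.png",manip.capture(n)); c=manip.calibration(n); print(n,{k:np.round(c[k],3).tolist() for k in c})
E
```

```text
pics
time 0.0
joints [ 1.257  0.616 -0.013  1.425  0.008  1.103 -0.04 ]
dq [-0.001 -0.002  0.    -0.    -0.     0.001  0.002]
tau [ 0.0000e+00 -4.6922e+01  2.5900e-01 -1.7104e+01  1.0000e-02  1.0000e-02
  0.0000e+00]
eef_pos [ 0.184 -0.623  0.23 ]
eef_rot [-0.001  0.99   0.143 -0.   ]
wrist_force [ 0.078  0.155 -0.225]
wrist_torque [-0.019 -0.035  0.015]
grasp_force 0.0
finger_gap 1.001
-0.0187
top {'fx': 486.548, 'fy': 486.548, 'cx': 248.072, 'cy': 194.244, 'D': [0.006, 0.0, 0.0, 0.0, 0.0], 'T': [[0.025, 0.991, -0.134, 0.365], [-1.0, 0.027, 0.015, 0.046], [0.018, 0.134, 0.991, 1.599], [0.0, 0.0, 0.0, 1.0]]}
scene {'fx': 464.009, 'fy': 464.009, 'cx': 260.975, 'cy': 191.184, 'D': [-0.109, 0.0, 0.0, 0.0, 0.0], 'T': [[-0.713, -0.526, 0.463, 1.162], [0.701, -0.547, 0.458, 0.592], [0.013, 0.651, 0.759, 1.012], [0.0, 0.0, 0.0, 1.0]]}
```

View pics/top0.png

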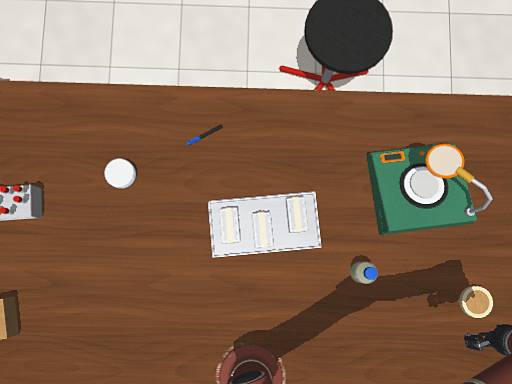

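View pics/scene0.png

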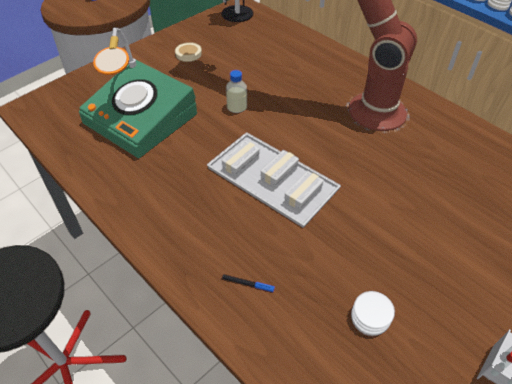

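```bash
cat > h.py <<'E'
from workcell import manip
import cv2,numpy as np
from scipy.spatial.transform import Rotation as R
def unproj(c,px,z):
    K=np.array([[c['fx'],0,c['cx']],[0,c['fy'],c['cy']],[0,0,1.]])
    p=cv2.undistortPoints(np.float64(px).reshape(-1,1,2),K,np.float64(c['D'])).reshape(-1,2)
    T=np.array(c['T']); d=np.c_[p[:,0],-p[:,1],-np.ones(len(p))]@T[:3,:3].T; o=T[:3,3]
    return o+d*((z-o[2])/d[:,2])[:,None]
def st():
    s=manip.read_state(); return s
def blobs(img,mask,c,z,amin=60,amax=5000):
    n,l,stt,ce=cv2.connectedComponentsWithStats(mask.astype(np.uint8))
    out=[]
    for i in range(1,n):
        if amin<stt[i,4]<amax:
            v,u=np.nonzero(l==i); P=unproj(c,np.c_[u,v],z)[:,:2]
            r=cv2.minAreaRect((P*1000).astype(np.float32))
            w,V=np.linalg.eigh(np.cov(P.T)); ax=V[:,1]*np.sign(V[0,1])
            out.append((np.round(ce[i]),stt[i,4],np.round(P.mean(0),4),np.round(np.array(r[0])/1000,4),np.round(r[1]),round(float(np.arctan2(ax[1],ax[0])),3)))
    return out
E
python3 - <<'E'
from h import *
for n,f in(("top","pics/top0.png"),("scene","pics/scene0.png")):
    im=cv2.imread(f); c=manip.calibration(n)
    b,g,r=[im[...,i].astype(int) for i in range(3)]
    m=(r-b>12)&(r>190)&(b>150)
    print(n)
    for o in blobs(im,m,c,0.05): print(*o)
im=cv2.imread("pics/top0.png");c=manip.calibration("top")
print(np.round(unproj(c,[(209,202),(316,193),(320,247),(213,257)],0.014),3))
print(np.round(unproj(c,[(186,144),(222,126)],0.01),3),unproj(c,[(120,173)],0.046),unproj(c,[(370,273)],0.138))
cv2.imwrite("pics/crop1.png",cv2.resize(im[180:290,195:395],None,fx=4,fy=4,interpolation=cv2.INTER_CUBIC))
E
```

```text
top
[210.  18.] 605 [1.1717 0.1668] [1.1128 0.208 ] [253. 753.] 1.41
[408.  12.] 64 [ 1.2167 -0.5052] [ 1.2149 -0.5022] [  7. 116.] -1.557
[480.  14.] 91 [ 1.2154 -0.7503] [ 1.216  -0.7535] [209.   8.] 1.568
[178.  53.] 143 [1.0426 0.2687] [1.0611 0.2708] [ 64. 237.] -0.054
[425.  74.] 118 [ 0.9976 -0.5591] [ 0.9955 -0.5455] [ 71. 239.] -1.424
[66. 65.] 104 [0.9899 0.636 ] [0.9863 0.6331] [180.  27.] 1.558
[120.  67.] 97 [0.9898 0.4575] [0.9874 0.4497] [174.  34.] 1.562
[473.  77.] 80 [ 0.9898 -0.7189] [ 0.9896 -0.7198] [141.   7.] -1.56
[445. 160.] 740 [ 0.7047 -0.6166] [ 0.7054 -0.6173] [ 93. 106.] -1.451
[297. 214.] 223 [ 0.5153 -0.1348] [ 0.5147 -0.1347] [113.  20.] 0.117
[229. 225.] 217 [0.4753 0.0805] [0.4747 0.0808] [110.  20.] 0.122
[262. 229.] 219 [ 0.4632 -0.0253] [ 0.4634 -0.0252] [112.  21.] 0.123
[480. 304.] 251 [ 0.2479 -0.7124] [ 0.2508 -0.7087] [87. 96.] -0.616
scene
[188.  48.] 106 [ 0.2759 -0.6869] [ 0.2779 -0.6849] [81. 94.] -0.625
[110.  59.] 543 [ 0.5257 -0.8305] [ 0.5248 -0.8316] [138. 115.] 1.062
[240. 153.] 197 [ 0.5158 -0.1364] [ 0.515  -0.1366] [113.  21.] 0.119
[279. 164.] 203 [ 0.4645 -0.0267] [ 0.4635 -0.0268] [111.  21.] 0.115
[304. 186.] 235 [0.475  0.0794] [0.4742 0.079 ] [112.  20.] 0.115
[[ 0.551  0.15   0.014]
 [ 0.59  -0.202  0.014]
 [ 0.413 -0.216  0.014]
 [ 0.372  0.13   0.014]]
[[0.744 0.233 0.01 ]
 [0.809 0.115 0.01 ]] [[0.63318417 0.43724529 0.046     ]] [[ 0.33618406 -0.34477413  0.138     ]]
```

View pics/crop1.png

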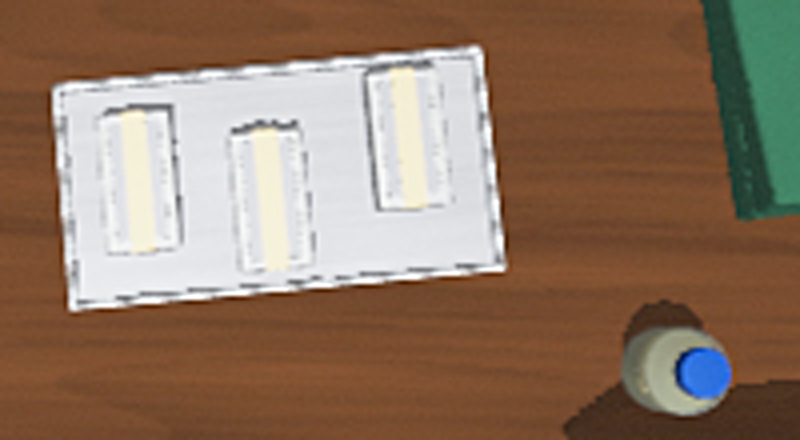

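```bash
cat >> h.py <<'E'
def row(p,yaw=0.118,pitch=0.0):
    "row reaching world TCP p with tool x at yaw, z down, from the measured pose"
    s=st(); w,x,y,z=s['eef_rot']; R0=R.from_quat([x,y,z,w])
    Rt=R.from_euler('z',yaw)*R.from_euler('x',np.pi)
    q=R0.inv()
    return np.round(np.r_[(q*Rt).as_rotvec(),q.apply(np.array(p)-s['eef_pos'])*1000],3).tolist()
E
python3 -c "
from h import *
print(row([.36,-.30,.26])); print(row([.475,.08,.20]))"
```

```text
[-0.002, 0.0, 0.17, 260.055, -259.528, -29.176]
[-0.002, 0.0, 0.17, 478.205, -591.104, 31.592]
```

Units first: shifts go in shares of 80 cm and turns go in shares of 2 rad. So -591 mm is -0.7388, 478 mm is 0.5975, 0.17 rad is 0.085.

Emit:
{"op": "apply_moves", "data": {"targets": [[0, 0, 0.085, 0.325, -0.325, -0.0375, 85], [0, 0, 0.085, 0.325, -0.325, -0.0375, 85], [0, 0, 0.085, 0.325, -0.325, -0.0375, 85], [0, 0, 0.085, 0.325, -0.325, -0.0375, 85], [0, 0, 0.085, 0.325, -0.325, -0.0375, 85], [0, 0, 0.085, 0.325, -0.325, -0.0375, 85], [0, 0, 0.085, 0.325, -0.325, -0.0375, 85], [0, 0, 0.085, 0.325, -0.325, -0.0375, 85], [0, 0, 0.085, 0.325, -0.325, -0.0375, 85], [0, 0, 0.085, 0.5975, -0.7388, 0.04, 85], [0, 0, 0.085, 0.5975, -0.7388, 0.04, 85], [0, 0, 0.085, 0.5975, -0.7388, 0.04, 85], [0, 0, 0.085, 0.5975, -0.7388, 0.04, 85], [0, 0, 0.085, 0.5975, -0.7388, 0.04, 85], [0, 0, 0.085, 0.5975, -0.7388, 0.04, 85], [0, 0, 0.085, 0.5975, -0.7388, 0.04, 85], [0, 0, 0.085, 0.5975, -0.7388, 0.04, 85], [0, 0, 0.085, 0.5975, -0.7388, 0.04, 85], [0, 0, 0.085, 0.5975, -0.7388, 0.04, 85], [0, 0, 0.085, 0.5975, -0.7388, 0.04, 85]]}}

```text
time: 1.77
eef_pos: [0.4755, 0.0868, 0.1984]
eef_rot: [-0.002, 0.998, 0.065, 0.0]
wrist_force: [-0.2, 0.3, 0.2]
finger_gap: 0.992
grasp_force: 0.0
```

Emit:
{"op": "apply_moves", "data": {"targets": [[0, 0, 0, 0, 0, 0, 85], [0, 0, 0, 0, 0, 0, 85]]}}

```text
time: 1.93
eef_pos: [0.4746, 0.0781, 0.199]
eef_rot: [0.001, 0.998, 0.058, -0.001]
wrist_force: [-0.2, -0.5, 0.1]
finger_gap: 0.997
grasp_force: 0.0
```

```bash
python3 -c "
from h import *
s=st();print(s['eef_pos'],s['eef_rot'],np.round(s['joints'],2),np.round(s['wrist_torque'],3));print(row([.475,.08,.02]))
im=manip.capture('wrist');cv2.imwrite('pics/w1.png',im);c=manip.calibration('wrist')
b,g,r=[im[...,i].astype(int) for i in range(3)]
m=(r-b>12)&(r>190)&(b>150)
for o in blobs(im,m,c,0.05,60,50000): print(*o)"
```

```text
[0.47458964 0.07810525 0.19899472] [ 5.28213859e-04  9.98288754e-01  5.84707899e-02 -6.72452705e-04] [-0.09  0.4  -0.17  1.94  0.09  0.81 -1.76] [-0.03   0.096  0.003]
[0.001, 0.001, -0.001, 0.88, -2.009, 178.992]
[457. 164.] 1849 [ 0.5173 -0.1362] [ 0.5147 -0.1365] [111.  20.] 0.115
[252. 184.] 1584 [0.4704 0.0792] [0.4693 0.0789] [101.  19.] 0.11
```

View pics/w1.png

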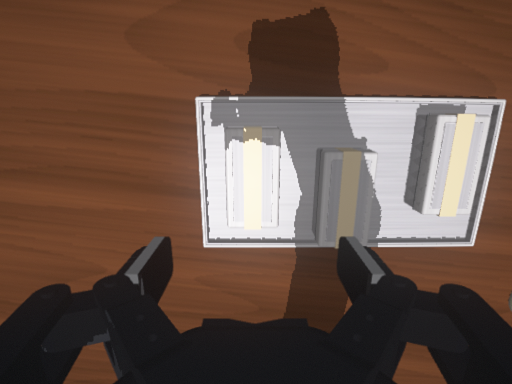

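Scaled: 179 mm is 0.2238, 172 mm is 0.215.

Emit:
{"op": "apply_moves", "data": {"targets": [[0, 0, 0, 0, -0.0013, 0.05, 85], [0, 0, 0, 0, -0.0013, 0.1, 85], [0, 0, 0, 0, -0.0013, 0.1438, 85], [0, 0, 0, 0, -0.0013, 0.175, 85], [0, 0, 0, 0, -0.0013, 0.2, 85], [0, 0, 0, 0, -0.0013, 0.215, 85], [0, 0, 0, 0, -0.0013, 0.2238, 85], [0, 0, 0, 0, -0.0013, 0.2238, 85], [0, 0, 0, 0, -0.0013, 0.2238, 50], [0, 0, 0, 0, -0.0013, 0.2238, 50], [0, 0, 0, 0, -0.0013, 0.2238, 50], [0, 0, 0, 0, -0.0013, 0.2238, 50], [0, 0, 0, 0, -0.0013, 0.2238, 50], [0, 0, 0, 0, -0.0013, 0.2238, 50]], "grip_force": 80}}

```text
time: 3.15
eef_pos: [0.4758, 0.0802, 0.0219]
eef_rot: [-0.0, 0.998, 0.059, 0.001]
wrist_force: [-2.1, -0.1, 6.0]
finger_gap: 0.659
grasp_force: 87.2
```

Scaled: -120 mm is -0.15, -115 mm is -0.1438.

Emit:
{"op": "apply_moves", "data": {"targets": [[0, 0, 0, 0, 0, -0.0075, 50], [0, 0, 0, 0, 0, -0.0188, 50], [0, 0, 0, 0, 0, -0.0375, 50], [0, 0, 0, 0, 0, -0.0625, 50], [0, 0, 0, 0, 0, -0.0875, 50], [0, 0, 0, 0, 0, -0.1125, 50], [0, 0, 0, 0, 0, -0.1313, 50], [0, 0, 0, 0, 0, -0.1438, 50], [0, 0, 0, 0, 0, -0.15, 50], [0, 0, 0, 0, 0, -0.15, 50], [0, 0, 0, 0, 0, -0.15, 50], [0, 0, 0, 0, 0, -0.15, 50], [0, 0, 0, 0, 0, -0.15, 50], [0, 0, 0, 0, 0, -0.15, 50]]}}

```text
time: 4.32
eef_pos: [0.4744, 0.0801, 0.1396]
eef_rot: [0.0, 0.998, 0.059, -0.001]
wrist_force: [0.6, 0.3, -3.6]
finger_gap: 0.666
grasp_force: 86.0
```

Scaled: 0.4 rad is 0.2.

Emit:
{"op": "apply_moves", "data": {"targets": [[0, 0.06, 0, 0, 0, 0, 50], [0, 0.12, 0, 0, 0, 0, 50], [0, 0.18, 0, 0, 0, 0, 50], [0, 0.2, 0, 0, 0, 0, 50], [0, 0.2, 0, 0, 0, 0, 50], [0, 0.2, 0, 0, 0, 0, 50], [0, 0.2, 0, 0, 0, 0, 50], [0, 0.2, 0, 0, 0, 0, 50], [0, 0.18, 0, 0, 0, 0, 50], [0, 0.14, 0, 0, 0, 0, 50], [0, 0.1, 0, 0, 0, 0, 50], [0, 0.06, 0, 0, 0, 0, 50], [0, 0.03, 0, 0, 0, 0, 50], [0, 0.01, 0, 0, 0, 0, 50], [0, 0, 0, 0, 0, 0, 50], [0, 0, 0, 0, 0, 0, 50], [0, 0, 0, 0, 0, 0, 50], [0, 0, 0, 0, 0, 0, 50], [0, 0, 0, 0, 0, 0, 50], [0, 0, 0, 0, 0, 0, 50]]}}

```text
time: 5.98
eef_pos: [0.4748, 0.0802, 0.1404]
eef_rot: [-0.0, 0.998, 0.059, 0.0]
wrist_force: [-0.2, -0.5, -3.7]
finger_gap: 0.66
grasp_force: 88.3
```

```bash
cat >> h.py <<'E'
def rep():
    s=st(); t=R.from_euler('z',-0.118).apply(s['wrist_torque'])
    print(round(s['time'],2),'pos',np.round(s['eef_pos'],4),'rot',np.round(s['eef_rot'],4),'torque(tin axes)',np.round(t,4),'F',np.round(s['wrist_force'],2),'gap',round(s['finger_gap']*85.4,1),'dq',np.abs(s['dq']).max().round(3),'gf',s['grasp_force'])
E
python3 -c "
from h import *
rep()"
```

```text
5.98 pos [0.4748 0.0802 0.1404] rot [-1.000e-04  9.983e-01  5.900e-02  3.000e-04] torque(tin axes) [0.0335 0.0075 0.0073] F [-0.17 -0.47 -3.72] gap 56.3 dq 0.004 gf 88.33401292562485
```

Scaled: -0.4 rad is -0.2.

Emit:
{"op": "apply_moves", "data": {"targets": [[0, -0.06, 0, 0, 0, 0, 50], [0, -0.12, 0, 0, 0, 0, 50], [0, -0.18, 0, 0, 0, 0, 50], [0, -0.2, 0, 0, 0, 0, 50], [0, -0.2, 0, 0, 0, 0, 50], [0, -0.2, 0, 0, 0, 0, 50], [0, -0.2, 0, 0, 0, 0, 50], [0, -0.2, 0, 0, 0, 0, 50], [0, -0.18, 0, 0, 0, 0, 50], [0, -0.14, 0, 0, 0, 0, 50], [0, -0.1, 0, 0, 0, 0, 50], [0, -0.06, 0, 0, 0, 0, 50], [0, -0.03, 0, 0, 0, 0, 50], [0, -0.01, 0, 0, 0, 0, 50], [0, 0, 0, 0, 0, 0, 50], [0, 0, 0, 0, 0, 0, 50], [0, 0, 0, 0, 0, 0, 50], [0, 0, 0, 0, 0, 0, 50], [0, 0, 0, 0, 0, 0, 50], [0, 0, 0, 0, 0, 0, 50]]}}

```text
time: 7.65
eef_pos: [0.4752, 0.0802, 0.1403]
eef_rot: [-0.0, 0.998, 0.059, -0.0]
wrist_force: [0.1, 0.4, -4.5]
finger_gap: 0.662
grasp_force: 89.8
```

```bash
python3 -c "
from h import *
rep();print(row([.4758,.0802,.022]))"
```

```text
7.65 pos [0.4752 0.0802 0.1403] rot [-1.000e-04  9.983e-01  5.880e-02 -1.000e-04] torque(tin axes) [ 0.0366  0.0282 -0.0478] F [ 0.13  0.4  -4.54] gap 56.5 dq 0.004 gf 89.81321811676025
[-0.0, 0.0, -0.0, 0.597, 0.069, 118.3]
```

```bash
cat >> h.py <<'E'
def avg(n=10):
    L=[]
    for i in range(n):
        manip.capture("wrist"); L.append(R.from_euler('z',-0.118).apply(st()['wrist_torque']))
    L=np.array(L); print('mean',L.mean(0).round(4),'sd',L.std(0).round(4))
E
python3 -c "
from h import *
avg()"
```

```text
mean [-0.0004  0.0405  0.0099] sd [0.0321 0.0284 0.0337]
```

Scaled: 0.02 rad is 0.01.

Emit:
{"op": "apply_moves", "data": {"targets": [[0, 0.06, 0, 0, 0, 0, 50], [0, 0.12, 0, 0, 0, 0, 50], [0, 0.18, 0, 0, 0, 0, 50], [0, 0.2, 0, 0, 0, 0, 50], [0, 0.2, 0, 0, 0, 0, 50], [0, 0.2, 0, 0, 0, 0, 50], [0, 0.2, 0, 0, 0, 0, 50], [0, 0.2, 0, 0, 0, 0, 50], [0, 0.18, 0, 0, 0, 0, 50], [0, 0.14, 0, 0, 0, 0, 50], [0, 0.1, 0, 0, 0, 0, 50], [0, 0.06, 0, 0, 0, 0, 50], [0, 0.03, 0, 0, 0, 0, 50], [0, 0.01, 0, 0, 0, 0, 50], [0, 0, 0, 0, 0, 0, 50], [0, 0, 0, 0, 0, 0, 50], [0, 0, 0, 0, 0, 0, 50], [0, 0, 0, 0, 0, 0, 50]]}}

```text
time: 9.65
eef_pos: [0.4754, 0.08, 0.1404]
eef_rot: [-0.0, 0.998, 0.058, 0.001]
wrist_force: [-0.5, -0.5, -4.9]
finger_gap: 0.662
grasp_force: 91.4
```

```bash
python3 -c "
from h import *
avg();rep();print(row([.4758,.0802,.022]))"
```

```text
mean [-0.022  -0.0712 -0.0114] sd [0.0217 0.0322 0.0266]
10.15 pos [0.4749 0.0802 0.1404] rot [-0.000e+00  9.983e-01  5.900e-02  1.000e-04] torque(tin axes) [ 0.015  -0.0845 -0.0249] F [-0.37  0.04 -4.9 ] gap 56.8 dq 0.002 gf 91.44694089889526
[-0.0, -0.0, 0.0, 0.831, 0.133, 118.4]
```

Scaled: 119 mm is 0.1488, 118 mm is 0.1475.

Emit:
{"op": "apply_moves", "data": {"targets": [[0, 0, 0, 0, 0, 0.0125, 50], [0, 0, 0, 0, 0, 0.0438, 50], [0, 0, 0, 0, 0, 0.0813, 50], [0, 0, 0, 0, 0, 0.1125, 50], [0, 0, 0, 0, 0, 0.13, 50], [0, 0, 0, 0, 0, 0.14, 50], [0, 0, 0, 0, 0, 0.145, 50], [0, 0, 0, 0, 0, 0.1475, 50], [0, 0, 0, 0, 0, 0.1488, 50], [0, 0, 0, 0, 0, 0.1488, 50], [0, 0, 0, 0, 0, 0.1488, 50]]}}

```text
time: 11.07
eef_pos: [0.4757, 0.0803, 0.0222]
eef_rot: [-0.0, 0.998, 0.059, 0.001]
wrist_force: [-0.5, -0.7, -4.7]
finger_gap: 0.662
grasp_force: 91.6
```

```bash
python3 -c "
from h import *
rep()"
```

```text
11.07 pos [0.4757 0.0803 0.0222] rot [-2.000e-04  9.983e-01  5.890e-02  1.100e-03] torque(tin axes) [ 0.0303 -0.0326  0.0679] F [-0.46 -0.66 -4.73] gap 56.5 dq 0.004 gf 91.62814110517502
```

Scaled: 2 mm is 0.0025, 1 mm is 0.0013.

Emit:
{"op": "apply_moves", "data": {"targets": [[0, 0, 0, 0, 0, 0.0013, 50], [0, 0, 0, 0, 0, 0.0025, 50], [0, 0, 0, 0, 0, 0.0025, 50]]}}

```text
time: 11.32
eef_pos: [0.4757, 0.0803, 0.0219]
eef_rot: [0.0, 0.998, 0.059, 0.001]
wrist_force: [-3.2, -2.3, 14.3]
finger_gap: 0.663
grasp_force: 93.8
```

Scaled: -100 mm is -0.125, -90 mm is -0.1125.

Emit:
{"op": "apply_moves", "data": {"targets": [[0, 0, 0, 0, 0, -0.0013, 50], [0, 0, 0, 0, 0, -0.0013, 85], [0, 0, 0, 0, 0, -0.0013, 85], [0, 0, 0, 0, 0, -0.0013, 85], [0, 0, 0, 0, 0, -0.0013, 85], [0, 0, 0, 0, 0, -0.0013, 85], [0, 0, 0, 0, 0, -0.0125, 85], [0, 0, 0, 0, 0, -0.0375, 85], [0, 0, 0, 0, 0, -0.075, 85], [0, 0, 0, 0, 0, -0.1125, 85], [0, 0, 0, 0, 0, -0.125, 85], [0, 0, 0, 0, 0, -0.125, 85]]}}

```text
time: 12.32
eef_pos: [0.4769, 0.0806, 0.1225]
eef_rot: [-0.0, 0.998, 0.059, 0.003]
wrist_force: [0.8, 0.4, 0.6]
finger_gap: 0.993
grasp_force: 0.0
```

```bash
python3 -c "
from h import *
rep();print(row([.464,-.026,.12]),row([.464,-.026,.021]))
im=manip.capture('scene');cv2.imwrite('pics/s2.png',im[60:320,100:460]);c=manip.calibration('scene')
b,g,r=[im[...,i].astype(int) for i in range(3)]
m=(r-b>12)&(r>190)&(b>150)
for o in blobs(im,m,c,0.05,60,300): print(*o)"
```

```text
12.32 pos [0.4769 0.0806 0.1225] rot [-5.000e-04  9.983e-01  5.880e-02  3.400e-03] torque(tin axes) [ 0.0155 -0.0167  0.0312] F [0.83 0.38 0.62] gap 84.8 dq 0.058 gf 0.0
[-0.001, -0.007, -0.0, -25.357, 104.347, 2.301] [-0.001, -0.007, -0.0, -26.036, 104.403, 101.299]
[188.  50.] 137 [ 0.282  -0.6776] [ 0.2801 -0.6795] [89. 93.] 0.956
[240. 153.] 195 [ 0.5158 -0.1364] [ 0.5147 -0.1365] [113.  21.] 0.112
[307. 182.] 163 [0.459  0.0777] [0.4598 0.0777] [82. 20.] 0.138
```

View pics/s2.png

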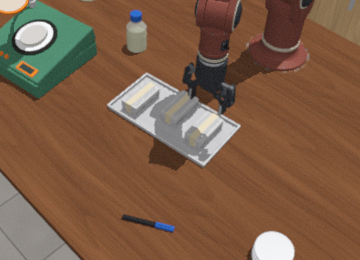

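Scaled: 104 mm is 0.13, 70 mm is 0.0875.

Emit:
{"op": "apply_moves", "data": {"targets": [[0, 0, 0, -0.01, 0.0375, 0, 85], [0, 0, 0, -0.02, 0.0875, 0, 85], [0, 0, 0, -0.03, 0.13, 0, 85], [0, 0, 0, -0.03, 0.13, 0, 85], [0, 0, 0, -0.03, 0.13, 0, 85], [0, 0, 0, -0.03, 0.13, 0, 85], [0, 0, 0, -0.03, 0.13, 0, 85]]}}

```text
time: 12.95
eef_pos: [0.4631, -0.0244, 0.1188]
eef_rot: [-0.001, 0.998, 0.06, -0.0]
wrist_force: [1.3, 0.8, -0.7]
finger_gap: 0.995
grasp_force: 0.0
```

```bash
python3 -c "
from h import *
print(row([.464,-.026,.021]));avg(4)"
```

```text
[-0.001, 0.001, 0.002, 0.788, 1.816, 97.818]
mean [ 0.0113 -0.0271  0.0127] sd [0.0424 0.0296 0.0178]
```

Scaled: 97 mm is 0.1213, 88 mm is 0.11.

Emit:
{"op": "apply_moves", "data": {"targets": [[0, 0, 0, 0.0013, 0.0013, 0.025, 85], [0, 0, 0, 0.0013, 0.0013, 0.0563, 85], [0, 0, 0, 0.0013, 0.0013, 0.0875, 85], [0, 0, 0, 0.0013, 0.0013, 0.11, 85], [0, 0, 0, 0.0013, 0.0013, 0.1213, 85], [0, 0, 0, 0.0013, 0.0013, 0.1213, 85], [0, 0, 0, 0.0013, 0.0013, 0.1213, 50], [0, 0, 0, 0.0013, 0.0013, 0.1213, 50], [0, 0, 0, 0.0013, 0.0013, 0.1213, 50], [0, 0, 0, 0.0013, 0.0013, 0.1213, 50], [0, 0, 0, 0.0013, 0.0013, 0.1213, 50], [0, 0, 0, 0.0013, 0.0013, 0.1213, 50]], "grip_force": 80}}

```text
time: 14.15
eef_pos: [0.4654, -0.0263, 0.0239]
eef_rot: [-0.0, 0.998, 0.059, 0.002]
wrist_force: [-0.8, 2.0, 6.1]
finger_gap: 0.67
grasp_force: 86.2
```

Scaled: -120 mm is -0.15, -115 mm is -0.1438.

Emit:
{"op": "apply_moves", "data": {"targets": [[0, 0, 0, 0, 0, -0.0075, 50], [0, 0, 0, 0, 0, -0.0188, 50], [0, 0, 0, 0, 0, -0.0375, 50], [0, 0, 0, 0, 0, -0.0625, 50], [0, 0, 0, 0, 0, -0.0875, 50], [0, 0, 0, 0, 0, -0.1125, 50], [0, 0, 0, 0, 0, -0.1313, 50], [0, 0, 0, 0, 0, -0.1438, 50], [0, 0, 0, 0, 0, -0.15, 50], [0, 0, 0, 0, 0, -0.15, 50], [0, 0, 0, 0, 0, -0.15, 50], [0, 0, 0, 0, 0, -0.15, 50], [0, 0, 0, 0, 0, -0.15, 50]]}}

```text
time: 15.23
eef_pos: [0.4637, -0.0269, 0.1416]
eef_rot: [-0.0, 0.998, 0.059, -0.001]
wrist_force: [-0.4, 0.2, -3.9]
finger_gap: 0.66
grasp_force: 85.8
```

Scaled: 0.4 rad is 0.2.

Emit:
{"op": "apply_moves", "data": {"targets": [[0, 0.06, 0, 0, 0, 0, 50], [0, 0.12, 0, 0, 0, 0, 50], [0, 0.18, 0, 0, 0, 0, 50], [0, 0.2, 0, 0, 0, 0, 50], [0, 0.2, 0, 0, 0, 0, 50], [0, 0.2, 0, 0, 0, 0, 50], [0, 0.2, 0, 0, 0, 0, 50], [0, 0.2, 0, 0, 0, 0, 50], [0, 0.18, 0, 0, 0, 0, 50], [0, 0.14, 0, 0, 0, 0, 50], [0, 0.1, 0, 0, 0, 0, 50], [0, 0.06, 0, 0, 0, 0, 50], [0, 0.03, 0, 0, 0, 0, 50], [0, 0.01, 0, 0, 0, 0, 50], [0, 0, 0, 0, 0, 0, 50], [0, 0, 0, 0, 0, 0, 50], [0, 0, 0, 0, 0, 0, 50], [0, 0, 0, 0, 0, 0, 50]]}}

```text
time: 16.73
eef_pos: [0.4647, -0.0268, 0.1423]
eef_rot: [-0.0, 0.998, 0.059, 0.0]
wrist_force: [-0.6, 0.1, -3.7]
finger_gap: 0.661
grasp_force: 86.9
```

```bash
python3 -c "
from h import *
avg(15);rep()"
```

```text
mean [ 0.0047 -0.0171 -0.008 ] sd [0.0266 0.0265 0.031 ]
17.48 pos [ 0.4644 -0.0268  0.1423] rot [-0.      0.9983  0.0589 -0.    ] torque(tin axes) [ 0.0052 -0.0138 -0.0158] F [-0.48 -1.13 -3.74] gap 56.5 dq 0.001 gf 86.90060645341873
```

Scaled: -0.4 rad is -0.2.

Emit:
{"op": "apply_moves", "data": {"targets": [[0, -0.06, 0, 0, 0, 0, 50], [0, -0.12, 0, 0, 0, 0, 50], [0, -0.18, 0, 0, 0, 0, 50], [0, -0.2, 0, 0, 0, 0, 50], [0, -0.2, 0, 0, 0, 0, 50], [0, -0.2, 0, 0, 0, 0, 50], [0, -0.2, 0, 0, 0, 0, 50], [0, -0.2, 0, 0, 0, 0, 50], [0, -0.18, 0, 0, 0, 0, 50], [0, -0.14, 0, 0, 0, 0, 50], [0, -0.1, 0, 0, 0, 0, 50], [0, -0.06, 0, 0, 0, 0, 50], [0, -0.03, 0, 0, 0, 0, 50], [0, -0.01, 0, 0, 0, 0, 50], [0, 0, 0, 0, 0, 0, 50], [0, 0, 0, 0, 0, 0, 50], [0, 0, 0, 0, 0, 0, 50], [0, 0, 0, 0, 0, 0, 50]]}}

```text
time: 18.98
eef_pos: [0.4645, -0.0269, 0.1427]
eef_rot: [0.0, 0.998, 0.059, 0.0]
wrist_force: [0.4, 0.2, -4.0]
finger_gap: 0.664
grasp_force: 86.9
```

```bash
python3 -c "
from h import *
avg(15);rep()"
```

```text
mean [ 0.0115 -0.011  -0.0145] sd [0.0203 0.0234 0.0423]
19.73 pos [ 0.4645 -0.0268  0.1423] rot [-0.      0.9983  0.0589  0.    ] torque(tin axes) [ 0.0419 -0.0036 -0.0332] F [ 0.3  -0.3  -3.33] gap 56.2 dq 0.001 gf 86.89090311527252
```

Emit:
{"op": "apply_moves", "data": {"targets": [[0, 0, 0, 0, 0, 0.0125, 50], [0, 0, 0, 0, 0, 0.0438, 50], [0, 0, 0, 0, 0, 0.0813, 50], [0, 0, 0, 0, 0, 0.1125, 50], [0, 0, 0, 0, 0, 0.13, 50], [0, 0, 0, 0, 0, 0.14, 50], [0, 0, 0, 0, 0, 0.145, 50], [0, 0, 0, 0, 0, 0.1475, 50], [0, 0, 0, 0, 0, 0.1488, 50], [0, 0, 0, 0, 0, 0.15, 50], [0, 0, 0, 0, 0, 0.15, 50], [0, 0, 0, 0, 0, 0.15, 50]]}}

```text
time: 20.73
eef_pos: [0.4651, -0.0267, 0.0239]
eef_rot: [0.0, 0.998, 0.059, 0.001]
wrist_force: [-1.9, 0.5, 7.0]
finger_gap: 0.662
grasp_force: 87.9
```

Touching down (7 N up). Release, rise, and go over to the right tin.

Scaled: 114 mm is 0.1425, -100 mm is -0.125.

Emit:
{"op": "apply_moves", "data": {"targets": [[0, 0, 0, 0, 0, 0, 50], [0, 0, 0, 0, 0, 0, 85], [0, 0, 0, 0, 0, 0, 85], [0, 0, 0, 0, 0, 0, 85], [0, 0, 0, 0, 0, 0, 85], [0, 0, 0, 0, 0, 0, 85], [0, 0, 0, 0, 0, -0.0125, 85], [0, 0, 0, 0, 0, -0.0375, 85], [0, 0, 0, 0, 0, -0.075, 85], [0, 0, 0, 0, 0, -0.1125, 85], [0, 0, 0, 0, 0, -0.125, 85], [0, 0, 0, 0.015, 0.0375, -0.125, 85], [0, 0, 0, 0.03, 0.0875, -0.125, 85], [0, 0, 0, 0.0463, 0.1425, -0.125, 85], [0, 0, 0, 0.0463, 0.1425, -0.125, 85], [0, 0, 0, 0.0463, 0.1425, -0.125, 85], [0, 0, 0, 0.0463, 0.1425, -0.125, 85], [0, 0, 0, 0.0463, 0.1425, -0.125, 85]]}}

```text
time: 22.23
eef_pos: [0.5139, -0.1337, 0.1222]
eef_rot: [-0.001, 0.998, 0.06, -0.0]
wrist_force: [0.3, -0.4, 0.1]
finger_gap: 1.002
grasp_force: 0.0
```

```bash
python3 -c "
from h import *
print(row([.515,-.136,.0225]));rep()"
```

```text
[-0.002, 0.001, 0.002, 0.874, 2.613, 99.651]
22.23 pos [ 0.5139 -0.1337  0.1222] rot [-8.000e-04  9.982e-01  6.020e-02 -5.000e-04] torque(tin axes) [ 0.0111  0.0155 -0.0393] F [ 0.32 -0.39  0.09] gap 85.5 dq 0.014 gf 0.0
```

Scaled: 99 mm is 0.1238, 90 mm is 0.1125.

Emit:
{"op": "apply_moves", "data": {"targets": [[0, 0, 0, 0.0013, 0.0013, 0.025, 85], [0, 0, 0, 0.0013, 0.0013, 0.0563, 85], [0, 0, 0, 0.0013, 0.0013, 0.0875, 85], [0, 0, 0, 0.0013, 0.0013, 0.1125, 85], [0, 0, 0, 0.0013, 0.0013, 0.1238, 85], [0, 0, 0, 0.0013, 0.0013, 0.1238, 85], [0, 0, 0, 0.0013, 0.0013, 0.1238, 50], [0, 0, 0, 0.0013, 0.0013, 0.1238, 50], [0, 0, 0, 0.0013, 0.0013, 0.1238, 50], [0, 0, 0, 0.0013, 0.0013, 0.1238, 50], [0, 0, 0, 0.0013, 0.0013, 0.1238, 50], [0, 0, 0, 0.0013, 0.0013, 0.1238, 50]], "grip_force": 80}}

```text
time: 23.23
eef_pos: [0.517, -0.1359, 0.0252]
eef_rot: [-0.0, 0.998, 0.059, 0.002]
wrist_force: [-0.4, 1.6, 6.4]
finger_gap: 0.658
grasp_force: 86.9
```

Scaled: -120 mm is -0.15, -115 mm is -0.1438.

Emit:
{"op": "apply_moves", "data": {"targets": [[0, 0, 0, 0, 0, -0.0075, 50], [0, 0, 0, 0, 0, -0.0188, 50], [0, 0, 0, 0, 0, -0.0375, 50], [0, 0, 0, 0, 0, -0.0625, 50], [0, 0, 0, 0, 0, -0.0875, 50], [0, 0, 0, 0, 0, -0.1125, 50], [0, 0, 0, 0, 0, -0.1313, 50], [0, 0, 0, 0, 0, -0.1438, 50], [0, 0, 0, 0, 0, -0.15, 50], [0, 0, 0, 0, 0, -0.15, 50], [0, 0, 0, 0, 0, -0.15, 50], [0, 0, 0, 0, 0, -0.15, 50], [0, 0, 0, 0, 0, -0.15, 50]]}}

```text
time: 24.32
eef_pos: [0.5149, -0.1365, 0.1422]
eef_rot: [-0.0, 0.998, 0.059, -0.001]
wrist_force: [0.5, 0.5, -3.9]
finger_gap: 0.658
grasp_force: 86.0
```

Scaled: 0.4 rad is 0.2.

Emit:
{"op": "apply_moves", "data": {"targets": [[0, 0.06, 0, 0, 0, 0, 50], [0, 0.12, 0, 0, 0, 0, 50], [0, 0.18, 0, 0, 0, 0, 50], [0, 0.2, 0, 0, 0, 0, 50], [0, 0.2, 0, 0, 0, 0, 50], [0, 0.2, 0, 0, 0, 0, 50], [0, 0.2, 0, 0, 0, 0, 50], [0, 0.2, 0, 0, 0, 0, 50], [0, 0.18, 0, 0, 0, 0, 50], [0, 0.14, 0, 0, 0, 0, 50], [0, 0.1, 0, 0, 0, 0, 50], [0, 0.06, 0, 0, 0, 0, 50], [0, 0.03, 0, 0, 0, 0, 50], [0, 0.01, 0, 0, 0, 0, 50], [0, 0, 0, 0, 0, 0, 50], [0, 0, 0, 0, 0, 0, 50], [0, 0, 0, 0, 0, 0, 50], [0, 0, 0, 0, 0, 0, 50]]}}

```text
time: 25.82
eef_pos: [0.5159, -0.1364, 0.1433]
eef_rot: [-0.0, 0.998, 0.059, 0.0]
wrist_force: [-0.8, -0.1, -4.1]
finger_gap: 0.661
grasp_force: 86.3
```

```bash
python3 -c "
from h import *
avg(15);rep()"
```

```text
mean [-0.0034 -0.013  -0.0036] sd [0.0354 0.021  0.0222]
26.57 pos [ 0.5157 -0.1366  0.1434] rot [-0.      0.9983  0.0589  0.    ] torque(tin axes) [-0.002  -0.0215 -0.0033] F [ 0.34 -0.51 -4.31] gap 56.8 dq 0.003 gf 86.34760916233063
```

Scaled: -0.4 rad is -0.2.

Emit:
{"op": "apply_moves", "data": {"targets": [[0, -0.06, 0, 0, 0, 0, 50], [0, -0.12, 0, 0, 0, 0, 50], [0, -0.18, 0, 0, 0, 0, 50], [0, -0.2, 0, 0, 0, 0, 50], [0, -0.2, 0, 0, 0, 0, 50], [0, -0.2, 0, 0, 0, 0, 50], [0, -0.2, 0, 0, 0, 0, 50], [0, -0.2, 0, 0, 0, 0, 50], [0, -0.18, 0, 0, 0, 0, 50], [0, -0.14, 0, 0, 0, 0, 50], [0, -0.1, 0, 0, 0, 0, 50], [0, -0.06, 0, 0, 0, 0, 50], [0, -0.03, 0, 0, 0, 0, 50], [0, -0.01, 0, 0, 0, 0, 50], [0, 0, 0, 0, 0, 0, 50], [0, 0, 0, 0, 0, 0, 50], [0, 0, 0, 0, 0, 0, 50], [0, 0, 0, 0, 0, 0, 50]]}}

```text
time: 28.07
eef_pos: [0.5156, -0.1368, 0.1438]
eef_rot: [0.0, 0.998, 0.059, 0.0]
wrist_force: [0.2, 0.1, -4.3]
finger_gap: 0.662
grasp_force: 86.3
```

```bash
python3 -c "
from h import *
avg(15);rep()"
```

```text
mean [ 0.0046 -0.0261 -0.002 ] sd [0.0195 0.0342 0.0209]
28.82 pos [ 0.5157 -0.1366  0.1433] rot [-1.000e-04  9.983e-01  5.890e-02 -0.000e+00] torque(tin axes) [ 0.0468 -0.0961 -0.0293] F [ 0.1  -0.14 -4.43] gap 56.6 dq 0.002 gf 86.33096873760223
```

The middle and right tins give no change, while the left changed by 0.11 N m, so it is the left tin. I'll set the right one down.

Scaled: 120 mm is 0.15, 119 mm is 0.1488.

Emit:
{"op": "apply_moves", "data": {"targets": [[0, 0, 0, 0, 0, 0.0125, 50], [0, 0, 0, 0, 0, 0.0438, 50], [0, 0, 0, 0, 0, 0.0813, 50], [0, 0, 0, 0, 0, 0.1125, 50], [0, 0, 0, 0, 0, 0.13, 50], [0, 0, 0, 0, 0, 0.14, 50], [0, 0, 0, 0, 0, 0.145, 50], [0, 0, 0, 0, 0, 0.1475, 50], [0, 0, 0, 0, 0, 0.1488, 50], [0, 0, 0, 0, 0, 0.15, 50], [0, 0, 0, 0, 0, 0.15, 50], [0, 0, 0, 0, 0, 0.15, 50]]}}

```text
time: 29.82
eef_pos: [0.5153, -0.1363, 0.0253]
eef_rot: [0.0, 0.998, 0.059, 0.0]
wrist_force: [-4.5, 0.8, 5.2]
finger_gap: 0.663
grasp_force: 87.5
```

Scaled: -220 mm is -0.275, -200 mm is -0.25.

Emit:
{"op": "apply_moves", "data": {"targets": [[0, 0, 0, 0, 0, 0, 50], [0, 0, 0, 0, 0, 0, 85], [0, 0, 0, 0, 0, 0, 85], [0, 0, 0, 0, 0, 0, 85], [0, 0, 0, 0, 0, 0, 85], [0, 0, 0, 0, 0, 0, 85], [0, 0, 0, 0, 0, -0.0125, 85], [0, 0, 0, 0, 0, -0.0375, 85], [0, 0, 0, 0, 0, -0.075, 85], [0, 0, 0, 0, 0, -0.1125, 85], [0, 0, 0, 0, 0, -0.125, 85], [0, 0, 0, -0.0038, -0.05, -0.125, 85], [0, 0, 0, -0.0075, -0.1, -0.125, 85], [0, 0, 0, -0.0113, -0.15, -0.125, 85], [0, 0, 0, -0.015, -0.2, -0.125, 85], [0, 0, 0, -0.0175, -0.25, -0.125, 85], [0, 0, 0, -0.0175, -0.275, -0.125, 85], [0, 0, 0, -0.0175, -0.275, -0.125, 85], [0, 0, 0, -0.0175, -0.275, -0.125, 85], [0, 0, 0, -0.0175, -0.275, -0.125, 85]]}}

```text
time: 31.48
eef_pos: [0.476, 0.0789, 0.1233]
eef_rot: [0.001, 0.998, 0.058, -0.0]
wrist_force: [0.6, -0.4, -0.3]
finger_gap: 0.995
grasp_force: 0.0
```

```bash
python3 -c "
from h import *
print(row([.4752,.0803,.022]));rep()
im=manip.capture('wrist');cv2.imwrite('pics/w3.png',im)
c=manip.calibration('wrist')
b,g,r=[im[...,i].astype(int) for i in range(3)]
m=(r-b>12)&(r>100)&(b>80)
for o in blobs(im,m,c,0.05,300,50000): print(*o)"
```

```text
[0.001, 0.0, -0.002, -0.62, -1.589, 101.268]
31.48 pos [0.476  0.0789 0.1233] rot [ 6.000e-04  9.983e-01  5.820e-02 -2.000e-04] torque(tin axes) [-0.0264  0.0041  0.01  ] F [ 0.57 -0.36 -0.29] gap 85.0 dq 0.024 gf 0.0
[253. 198.] 3216 [0.4789 0.0799] [0.4752 0.0795] [113.  19.] 0.116
[381. 206.] 2185 [ 0.4848 -0.0252] [ 0.48  -0.027] [93. 30.] 0.176
[506. 226.] 621 [ 0.4793 -0.1375] [ 0.4856 -0.1312] [63. 17.] 0.249
```

View pics/w3.png

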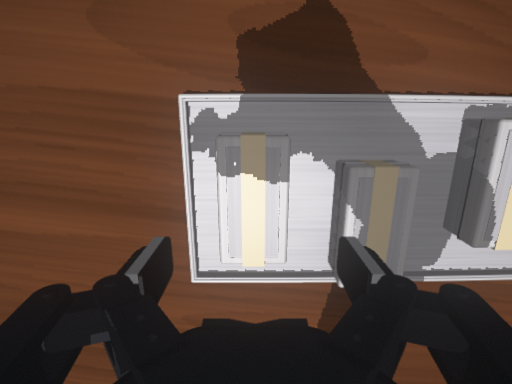

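Scaled: 101 mm is 0.1263, 90 mm is 0.1125.

Emit:
{"op": "apply_moves", "data": {"targets": [[0, 0, 0, -0.0013, -0.0013, 0.025, 85], [0, 0, 0, -0.0013, -0.0013, 0.0563, 85], [0, 0, 0, -0.0013, -0.0013, 0.0875, 85], [0, 0, 0, -0.0013, -0.0013, 0.1125, 85], [0, 0, 0, -0.0013, -0.0013, 0.1263, 85], [0, 0, 0, -0.0013, -0.0013, 0.1263, 85], [0, 0, 0, -0.0013, -0.0013, 0.1263, 50], [0, 0, 0, -0.0013, -0.0013, 0.1263, 50], [0, 0, 0, -0.0013, -0.0013, 0.1263, 50], [0, 0, 0, -0.0013, -0.0013, 0.1263, 50], [0, 0, 0, -0.0013, -0.0013, 0.1263, 50], [0, 0, 0, -0.0013, -0.0013, 0.1263, 50]], "grip_force": 80}}

```text
time: 32.53
eef_pos: [0.4757, 0.0805, 0.0236]
eef_rot: [0.0, 0.998, 0.058, 0.001]
wrist_force: [-0.3, -1.6, 6.9]
finger_gap: 0.667
grasp_force: 87.3
```

Scaled: -200 mm is -0.25, -195 mm is -0.2438.

Emit:
{"op": "apply_moves", "data": {"targets": [[0, 0, 0, 0, 0, -0.0075, 50], [0, 0, 0, 0, 0, -0.0188, 50], [0, 0, 0, 0, 0, -0.0375, 50], [0, 0, 0, 0, 0, -0.0625, 50], [0, 0, 0, 0, 0, -0.0875, 50], [0, 0, 0, 0, 0, -0.1125, 50], [0, 0, 0, 0, 0, -0.1375, 50], [0, 0, 0, 0, 0, -0.1625, 50], [0, 0, 0, 0, 0, -0.1875, 50], [0, 0, 0, 0, 0, -0.2125, 50], [0, 0, 0, 0, 0, -0.2313, 50], [0, 0, 0, 0, 0, -0.2438, 50], [0, 0, 0, 0, 0, -0.25, 50], [0, 0, 0, 0, 0, -0.25, 50], [0, 0, 0, 0, 0, -0.25, 50], [0, 0, 0, 0, 0, -0.25, 50], [0, 0, 0, 0, 0, -0.25, 50]]}}

```text
time: 33.95
eef_pos: [0.4741, 0.0809, 0.2214]
eef_rot: [0.0, 0.998, 0.059, -0.001]
wrist_force: [0.5, -0.5, -4.8]
finger_gap: 0.66
grasp_force: 86.2
```

Scaled: 0.4 rad is 0.2.

Emit:
{"op": "apply_moves", "data": {"targets": [[0, 0.06, 0, 0, 0, 0, 50], [0, 0.12, 0, 0, 0, 0, 50], [0, 0.18, 0, 0, 0, 0, 50], [0, 0.2, 0, 0, 0, 0, 50], [0, 0.2, 0, 0, 0, 0, 50], [0, 0.2, 0, 0, 0, 0, 50], [0, 0.2, 0, 0, 0, 0, 50], [0, 0.2, 0, 0, 0, 0, 50], [0, 0.18, 0, 0, 0, 0, 50], [0, 0.14, 0, 0, 0, 0, 50], [0, 0.1, 0, 0, 0, 0, 50], [0, 0.06, 0, 0, 0, 0, 50], [0, 0.03, 0, 0, 0, 0, 50], [0, 0.01, 0, 0, 0, 0, 50], [0, 0, 0, 0, 0, 0, 50], [0, 0, 0, 0, 0, 0, 50], [0, 0, 0, 0, 0, 0, 50], [0, 0, 0, 0, 0, 0, 50]]}}

```text
time: 35.45
eef_pos: [0.475, 0.0811, 0.2222]
eef_rot: [-0.0, 0.998, 0.059, 0.0]
wrist_force: [0.1, -0.2, -4.2]
finger_gap: 0.664
grasp_force: 86.7
```

```bash
python3 -c "
from h import *
avg(15);rep()"
```

```text
mean [-0.0017 -0.0547 -0.0042] sd [0.0266 0.0167 0.0264]
36.2 pos [0.4748 0.0811 0.2224] rot [-0.      0.9983  0.0589  0.    ] torque(tin axes) [-0.02   -0.0537  0.0463] F [ 0.8   0.23 -3.99] gap 56.8 dq 0.003 gf 86.68691843748093
```

Scaled: -0.02 rad is -0.01.

Emit:
{"op": "apply_moves", "data": {"targets": [[0, -0.06, 0, 0, 0, 0, 50], [0, -0.12, 0, 0, 0, 0, 50], [0, -0.18, 0, 0, 0, 0, 50], [0, -0.2, 0, 0, 0, 0, 50], [0, -0.2, 0, 0, 0, 0, 50], [0, -0.2, 0, 0, 0, 0, 50], [0, -0.2, 0, 0, 0, 0, 50], [0, -0.2, 0, 0, 0, 0, 50], [0, -0.18, 0, 0, 0, 0, 50], [0, -0.14, 0, 0, 0, 0, 50], [0, -0.1, 0, 0, 0, 0, 50], [0, -0.06, 0, 0, 0, 0, 50], [0, -0.03, 0, 0, 0, 0, 50], [0, -0.01, 0, 0, 0, 0, 50], [0, 0, 0, 0, 0, 0, 50], [0, 0, 0, 0, 0, 0, 50], [0, 0, 0, 0, 0, 0, 50], [0, 0, 0, 0, 0, 0, 50]]}}

```text
time: 37.7
eef_pos: [0.4747, 0.0811, 0.2227]
eef_rot: [0.0, 0.998, 0.059, 0.0]
wrist_force: [0.9, 0.0, -5.6]
finger_gap: 0.659
grasp_force: 88.8
```

```bash
python3 -c "
from h import *
avg(15);rep()"
```

```text
mean [-0.0044  0.0344 -0.0015] sd [0.0246 0.0405 0.0248]
38.45 pos [0.4748 0.0811 0.2223] rot [-0.      0.9983  0.0589 -0.    ] torque(tin axes) [-0.0283  0.0954  0.011 ] F [-0.35  0.41 -4.73] gap 56.8 dq 0.002 gf 88.75326454639435
```

Confirmed: the left tin rattles (-0.055 to +0.034 N m). I'll carry it out past the far edge.

Scaled: 140 mm is 0.175, 138 mm is 0.1725.

Emit:
{"op": "apply_moves", "data": {"targets": [[0, 0, 0, 0.01, 0, 0, 50], [0, 0, 0, 0.0275, 0, 0, 50], [0, 0, 0, 0.05, 0, 0, 50], [0, 0, 0, 0.075, 0, 0, 50], [0, 0, 0, 0.1, 0, 0, 50], [0, 0, 0, 0.125, 0, 0, 50], [0, 0, 0, 0.1475, 0, 0, 50], [0, 0, 0, 0.1625, 0, 0, 50], [0, 0, 0, 0.1725, 0, 0, 50], [0, 0, 0, 0.175, 0, 0, 50], [0, 0, 0, 0.175, 0, 0, 50], [0, 0, 0, 0.175, 0, 0, 50], [0, 0, 0, 0.175, 0, 0, 50], [0, 0, 0, 0.175, 0, 0, 50], [0, 0, 0, 0.175, 0, 0, 50], [0, 0, 0, 0.175, 0, 0, 50]]}}

```text
time: 39.78
eef_pos: [0.6136, 0.0975, 0.2226]
eef_rot: [0.0, 0.998, 0.059, 0.0]
wrist_force: [-0.2, 0.9, -4.2]
finger_gap: 0.663
grasp_force: 88.8
```

```bash
python3 -c "
from h import *
rep();cv2.imwrite('pics/end.png',manip.capture('scene'))"
```

```text
39.78 pos [0.6136 0.0975 0.2226] rot [1.000e-04 9.983e-01 5.890e-02 0.000e+00] torque(tin axes) [-0.004   0.008   0.0119] F [-0.22  0.87 -4.21] gap 56.6 dq 0.003 gf 88.75685065984726
```

View pics/end.png

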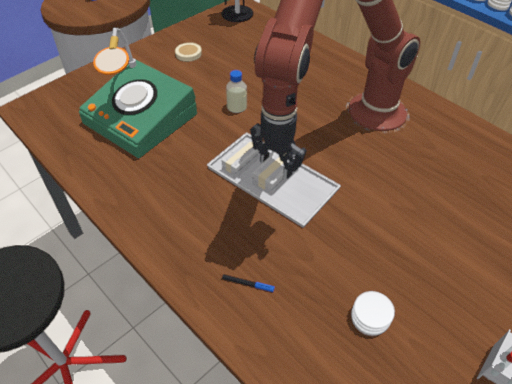

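The picture shows the held tin level at about (270,178) and the right tin in place at (240,155). The middle tin is hidden behind the held one, and the bottle, pen and dishes haven't moved.

```bash
python3 -c "
from workcell import manip
print(manip.sign_off())"
```

```text
the job is handed in; nothing more can be done
None
```

The left tin is the one that rattles: its moment shifted by about 0.1 N m after rocking, the other two showed no change, and I handed the job in with it held level and still, about 55 mm past the tray's far edge and about 20 cm above the bench; no verdict came back.

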